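Pack the instruments into the sliding-cover case

TASK

Pack every loose instrument (steel forceps, white transfer pipettes, the blue-handled spatula) that lies on the bench to the right of the instrument case: pull up the black spring knob on the clear cover and slide the cover fully open to the left, take the white bottle cap that was left in the case out and set it down on the bench clear of the case, and lay each instrument flat on the floor of a compartment of its own, with its tip toward the green end of the case. When all are in, slide the cover fully shut again, so that the pin under the knob drops home and locks it. Leave the other things on the bench where they are.

Things in the scene. Friction and masses are not known exactly. Their poses are not given: they have to be found in the camera images.
- case: Fixed low instrument case between two aluminium rails. Origin: its centre, on the bench surface; x points to its green end (away from the robot, within 0.2 rad), y left along the rails. Dark inner floor at z = 6 mm, |x| < 80, |y| < 105 mm. Side walls (|y| 105 to 110) and rails (|x| 80 to 105) are 34 mm high; the rails run on to y = 330 mm to carry the open cover.
- cover (a joint): Clear flat cover, aluminium edges, 210 x 222 mm, underside at z = 36, top 41 mm, sliding along the case's y. 0 = fully shut (start), 0.215 m = fully open to the left; stops at both ends, friction 1.5 N. The knob's pin locks it at 0 and at 0.215, with 2 mm of play; in between the pin rides on the rail.
- plunger (a joint): Spring index plunger on the cover: how far the black knob is pulled up, m. 0 = pin home in a hole of the rail, 0.012 = stop. The pin sits 7 mm deep: free above 0.008. Let go between the holes it rests on the rail at 0.007; over a hole it drops to 0. Spring 4 N at 0, 9 N at 0.012.
- knob (a point): Middle of the black fluted round knob, 25 mm in diameter, 23 mm high, at the front (robot-side) edge of the cover, 63 mm above the bench when home (knob from 51 to 74 mm, steel bush below it). It moves with the cover and rises with the plunger: grip it from above, pull up, slide the cover by it.
- slot_1 (a point): Centre of the floor of the rightmost of four equal compartments that run along the case's x (case y = -69 mm, z = 6 mm). Each is 160 mm long and 22 mm wide between foam blocks that stand only at its two ends (|x| 48 to 80 mm, tops at z = 20 mm; grey at -x, green at +x). The middle, |x| < 48 mm, is an open well without dividers: room for the fingers.
- slot_2 (a point): The same for the second compartment from the right (case y = -23 mm).
- slot_3 (a point): The same for the third compartment from the right (case y = 23 mm).
- slot_4 (a point): The same for the leftmost compartment (case y = 69 mm).
- forceps_1: Steel forceps, 132 mm long, 15 mm wide across the two blades, 8 mm high, lying flat. Origin: mid-length, on its underside; y runs along it, tip to its own -y. 22 g. The tip is the end where the two tapering blades come to points; the other end is a square joint block. Rigid: the blades do not spring. May be absent.
- forceps_1_tip (a point): Point near the tip end of forceps_1.
- forceps_2: Steel forceps, 132 mm long, 15 mm wide across the two blades, 8 mm high, lying flat. Origin: mid-length, on its underside; y runs along it, tip to its own -y. 22 g. The tip is the end where the two tapering blades come to points; the other end is a square joint block. Rigid: the blades do not spring. May be absent.
- forceps_2_tip (a point): Point near the tip end of forceps_2.
- pipette_1: White plastic transfer pipette, 141 mm long, 12 mm wide and high, lying flat; rigid. Origin: mid-length, on its underside; y runs along it, tip to its own +y. 12 g. The tip is the thin end, the bulb the thick one; it may be gripped as a 12 mm square bar along its whole length. May be absent.
- pipette_1_tip (a point): Point near the tip end of pipette_1.
- pipette_2: White plastic transfer pipette, 141 mm long, 12 mm wide and high, lying flat; rigid. Origin: mid-length, on its underside; y runs along it, tip to its own +y. 12 g. The tip is the thin end, the bulb the thick one; it may be gripped as a 12 mm square bar along its whole length. May be absent.
- pipette_2_tip (a point): Point near the tip end of pipette_2.
- spatula: Lab spatula lying flat: blue handle 70 mm long, 10 mm wide, 9 mm high (y = -2 to 68 mm), thin steel shaft 5 mm wide and 4 mm high, steel blade 13 mm wide and 3 mm high ending at y = -69 mm. Origin: mid-length, on its underside; y runs along it, tip to its own -y. 30 g. The tip is the steel blade; grip it by the handle, about 20 mm from the origin toward +y. May be absent.
- spatula_tip (a point): Point near the tip end of spatula.
- bottle_cap: White ribbed bottle cap, 27 mm in diameter, 14 mm high, left lying on the floor of the well in the middle of the case. Origin: centre of its underside. 12 g. To be set on the bench. Room for the gripper there: not beyond x = 0.60 m (the microscope's eyepieces overhang) nor beyond y = -0.38 m (a grey drawer box in front).
- petri_dish: Clear round dish with lid, 63 mm wide, 14 mm high, origin under its centre; a bystander, to be left alone.
- stain_violet: Violet dropper bottle, 47 mm wide, 104 mm high, origin under its centre; a bystander, to be left alone.
- timer: White wind-up timer with a red dial, 52 x 64 x 44 mm, origin under its centre; a bystander, to be left alone.

How it is judged (in metres and radians):
On the way, in this order (a step that is already met when the one before it is completed fails the run):
1. the cover is slid fully open (value of joint cover above 0.207 m), for 0.2 s.
2. every instrument present lies flat on the floor of a compartment, tip toward the green end, and the cap is on the bench (x of forceps_1 in the frame of case between -0.016 and 0.016 m and z of forceps_1 in the frame of case between 0.002 and 0.016 m and angle between each of forceps_1, forceps_2, pipette_1, pipette_2, spatula's own y axis and vertical above 1.5 rad and angle between the y axis of each of forceps_1, forceps_2, pipette_1, pipette_2, spatula and the x axis of case, either way round below 0.15 rad and x of each of forceps_1_tip, forceps_2_tip, pipette_1_tip, pipette_2_tip, spatula_tip in the frame of case above 0.03 m and (y of forceps_1 in the frame of case between -0.078 and -0.06 m or y of forceps_1 in the frame of case between -0.032 and -0.014 m or y of forceps_1 in the frame of case between 0.014 and 0.032 m or y of forceps_1 in the frame of case between 0.06 and 0.078 m) and x of forceps_2 in the frame of case between -0.016 and 0.016 m and z of forceps_2 in the frame of case between 0.002 and 0.016 m and (y of forceps_2 in the frame of case between -0.078 and -0.06 m or y of forceps_2 in the frame of case between -0.032 and -0.014 m or y of forceps_2 in the frame of case between 0.014 and 0.032 m or y of forceps_2 in the frame of case between 0.06 and 0.078 m) and x of pipette_1 in the frame of case between -0.016 and 0.016 m and z of pipette_1 in the frame of case between 0.002 and 0.016 m and (y of pipette_1 in the frame of case between -0.078 and -0.06 m or y of pipette_1 in the frame of case between -0.032 and -0.014 m or y of pipette_1 in the frame of case between 0.014 and 0.032 m or y of pipette_1 in the frame of case between 0.06 and 0.078 m) and x of pipette_2 in the frame of case between -0.016 and 0.016 m and z of pipette_2 in the frame of case between 0.002 and 0.016 m and (y of pipette_2 in the frame of case between -0.078 and -0.06 m or y of pipette_2 in the frame of case between -0.032 and -0.014 m or y of pipette_2 in the frame of case between 0.014 and 0.032 m or y of pipette_2 in the frame of case between 0.06 and 0.078 m) and x of spatula in the frame of case between -0.016 and 0.016 m and z of spatula in the frame of case between 0.002 and 0.016 m and (y of spatula in the frame of case between -0.078 and -0.06 m or y of spatula in the frame of case between -0.032 and -0.014 m or y of spatula in the frame of case between 0.014 and 0.032 m or y of spatula in the frame of case between 0.06 and 0.078 m) and height (world z) of bottle_cap below 0.016 m and (y of bottle_cap in the frame of case below -0.125 m or y of bottle_cap in the frame of case above 0.345 m or x of bottle_cap in the frame of case below -0.12 m or x of bottle_cap in the frame of case above 0.12 m)), for 0.2 s.
At the end, for the whole second after the job is handed in: Each instrument present lies at rest on the floor of its own compartment, tip to the green end (origin within 16 mm along, 9 mm across, under 10 mm up; level to 0.07 rad, aligned to 0.15 rad); bottle cap on the bench beside the case; cover shut to 4 mm, plunger home to 3 mm (all of step 2 and linear speed of each of bottle_cap, forceps_1, forceps_2, pipette_1, pipette_2, spatula below 0.02 m/s and value of joint cover below 0.004 m and value of joint plunger below 0.003 m); the robot touches nothing.
It fails at once if the petri dish is moved more than 4 cm (distance of petri_dish from where it was at the start of the episode above 0.04 m).
It fails at once if the violet bottle is moved more than 4 cm (distance of stain_violet from where it was at the start of the episode above 0.04 m).
It fails at once if the timer is moved more than 4 cm (distance of timer from where it was at the start of the episode above 0.04 m).
Of forceps_1, forceps_2, pipette_1, pipette_2, spatula only 3 to 4 are there at a start; the rules pass over those that are not, and their reading is None.
At some moment in a run one of forceps_1, forceps_2, pipette_1, pipette_2, spatula, bottle_cap may be knocked a few centimetres aside while the robot is not near it.
Once in a run the grip may slacken for a moment while it holds something.
It also fails if it takes over 210 s, if anything falls off the work surface, if the arm or the gripper's body presses on something with over 40 N, if the wrist force passes 120 N, or if a joint passes its speed limit or range.

ROBOT

A 7-joint arm with a two-finger parallel gripper is mounted at the origin on a cart in front of the work surface, level with it; the furniture and walls round the work are solid. World frame = base frame: x ahead of the robot, y to its left, z up, the work surface at z = 0. Lengths are in mm, angles in rad, forces in N, time in s.
With the tool pointing down it reaches from about 400 to 900 mm from the base axis. Payload 5.5 kg.
Tool frame: the origin (TCP) lies between the finger pads; the fingertips stand 25 mm ahead of it and the grasp point (between the pads) lies 6 mm ahead of it (tcp_to_tips is the distance from the TCP to the fingertips, in mm); z points along the fingers, y is the line along which they close (so a half turn about z gives the same grasp; the last joint's range is limited). The gripper opens to 92 mm and grips with 3 to 60 N. Pads are 19 mm wide; open, the fingers measure 130 mm over their backs; the gripper's body (75 mm by 190 mm) begins 47 mm behind the grasp point.
Start: joints at [1.507, 0.501, -0.427, 1.55, 0.221, 1.138, -0.21], TCP at [208.691, -615.587, 251.729] pointing down, gripper open.
Joint ranges: [-2.88, 2.88], [-0.31, 2.03], [-1.54, 1.56], [0.2, 2.42], [-1.41, 4.55], [0.19, 2.02], [-2.57, 2.57]. Speed limits (rad/s): [2.57, 2.57, 3.14, 3.14, 3.14, 3.14, 3.14].

INTERFACE

Orientations are given as [roll, pitch, yaw] about the fixed x, y, z axes, in that order (R = Rz(yaw) Ry(pitch) Rx(roll)).
In Python, from rig import * gives the robot as it stands. The module is installed in compiled form; this text tells all that it offers.
- The arm moves only by the tool drive_tool, never from a script. Its argument "steps" is text: rows parted by semicolons, each of 7 numbers parted by spaces: the shift along the tool's x, y, z normalised to -1 to 1, where 1 is 0.03 m, then the turn, a rotation vector about the tool's x, y, z normalised to -1 to 1, where 1 is 90 degrees, then the closure, from 0 (fully open) to 1 (shut). A call has 1 to 8 rows; each row shifts and turns the commanded pose from where the row before left it, along the tool's axes as they then stand; what a row does not reach is not made up. A row lasts 1/8 s, in which the tool goes at most 62.5 mm and 10.7 degrees, less where a joint would pass 70% of its speed; a pose out of reach is approached as far as the arm can. A call with a number of a shift or a turn outside -1 to 1 is refused whole. A call with a gripper value outside its range is refused whole. The fingers move at their own pace and stop on an object; the grip force is fixed at half the most. Time passes only in rows, so rows that do not move let the fingers close. It gives the time, the measured TCP pose, the force, the opening and the grip force at its end, in the units of the state.
- state(): the state, without advancing time (a new reading comes with each control period).
- snapshot(name): name is "scene" or "side" or "wrist"; returns the picture (420x560x3 uint8, red, green, blue); there is no depth.
- camera_params(name): a dict with "vertical_fov" (degrees; the focal length in pixels is half the picture's height over the tangent of half this angle, whatever the lens; pixels are square), "cx", "cy" (the principal point, pixels), "R" (3x3) and "t" (3): a world point X has camera coordinates R X + t. Camera axes: x right, y down, z forward; pixel columns grow to the right and rows downward; lengths in mm; the calibration is good to about 2 mm. The wrist camera is an equidistant fisheye: a pixel r from the principal point sees the ray r / f radians off the axis. A picture is of the moment at which its call begins: read the wrist's pose just before it. camera_params takes no time and is no camera call; for the wrist camera it gives the pose at the moment of the call.
- close_job(): hands the job in; it is judged then, once.
The state is a dict: "t": time; "joint_pos": joint angles; "joint_vel": joint speeds; "joint_efforts": joint torques, N m; "position": TCP position; "tool_rot": TCP orientation; "contact_force": force on the tool from outside, world axes, zero at the start; "ft_torque": the same for the moment, N m; "grip_width": opening from 0.0 (shut) to 1.0 (fully open); "grip_force": force on a finger pad.
Only numpy, scipy, OpenCV 4.12 (cv2) and the standard library are available. Lean on these libraries where they do the work, as an engineer would, in place of code of your own. Each camera call takes 0.05 s, during which the arm holds its last target. There are 200 camera calls.

## Working session

There is one attempt and no reset: what is moved stays moved. The work goes in short steps, Python scripts to look and compute and a tool call to move; the robot and the scene stay as the last step left them, time stands still between calls to the robot, and variables do not carry over. Pictures are saved under pics/ and viewed, at most 14 in all, crops included, and the job is handed in when it is done.

Besides the shell and the picture viewer there is one more tool, called after "Request:" as name(argument=value, ...) on one line, values as JSON. drive_tool: Moves the arm, as the interface text tells. Its arguments: {"type":"object","properties":{"steps":{"type":"string"}},"required":["steps"]}

```bash
mkdir -p pics
cat > h.py <<'E'
from rig import *
import numpy as np, cv2
from scipy.spatial.transform import Rotation as Ro
def save(n,f):
    p=camera_params(n); im=snapshot(n); cv2.imwrite('pics/'+f,im[:,:,::-1]); np.save('pics/'+f+'.npy',p,allow_pickle=True); return im
def par(f): return np.load('pics/'+f+'.npy',allow_pickle=True).item()
def pt(f,u,v,z,fish=False):
    p=par(f); fl=210/np.tan(np.radians(p['vertical_fov']/2)); d=np.array([u-p['cx'],v-p['cy']])
    if fish:
        r=np.hypot(*d); th=r/fl; ray=np.array([*(d/max(r,1e-9)*np.sin(th)),np.cos(th)])
    else: ray=np.array([*d/fl,1])
    R=np.array(p['R']); c=-R.T@np.array(p['t']); w=R.T@ray
    return c+w*(z-c[2])/w[2]
E
python3 - <<'E'
from h import *
s=state(); print(s)
for n in ('scene','side','wrist'):
    im=save(n,n+'0.png'); p=par(n+'0.png'); print(n,p['vertical_fov'],-np.array(p['R']).T@p['t'],np.array(p['R']).round(2).tolist())
E
```

```text
{'t': 0.0, 'joint_pos': array([ 1.507184  ,  0.5018472 , -0.42673519,  1.551437  ,  0.22081789,
        1.13829339, -0.21032889]), 'joint_vel': array([-8.76673410e-05,  8.91398658e-04, -8.55103392e-04, -2.30320096e-03,
       -6.17071418e-04,  9.09923983e-04,  1.75415513e-03]), 'joint_efforts': array([ 3.61118828e-04, -5.66583645e+01, -5.81583068e+00, -2.79115105e+01,
       -6.85668178e-02,  3.09406884e-02,  1.81024648e-04]), 'position': array([ 208.37909424, -615.0134703 ,  250.67916993]), 'tool_rot': array([-3.13966161e+00, -2.68587721e-05,  3.26794050e-01]), 'contact_force': array([ 0.30526425, -0.13928723, -0.37797328]), 'ft_torque': array([ 0.06116783, -0.01469052, -0.07696001]), 'grip_force': 0.0, 'grip_width': 0.9971090277420923}
scene 45.581971035174384 [-146.27438223  540.18638246 1260.21446173] [[-0.67, -0.74, 0.0], [-0.58, 0.53, -0.62], [0.46, -0.42, -0.78]]
side 51.30589681424052 [292.80485263 647.06429895 696.07083678] [[-0.94, -0.33, 0.02], [-0.22, 0.57, -0.79], [0.26, -0.75, -0.61]]
wrist 65.70646984690485 [ 276.90286773 -591.57304631  384.1032684 ] [[0.32, -0.95, -0.0], [-0.91, -0.31, 0.27], [-0.25, -0.08, -0.96]]
```

View pics/scene0.png

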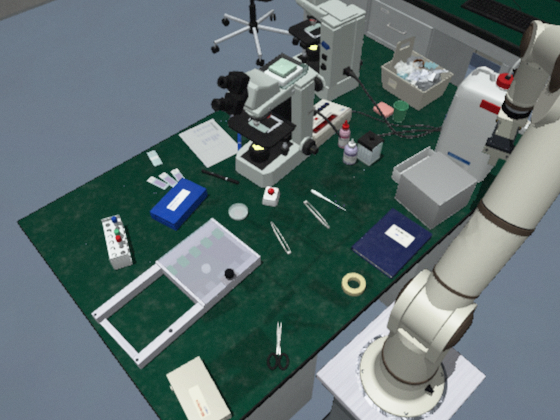

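View pics/side0.png

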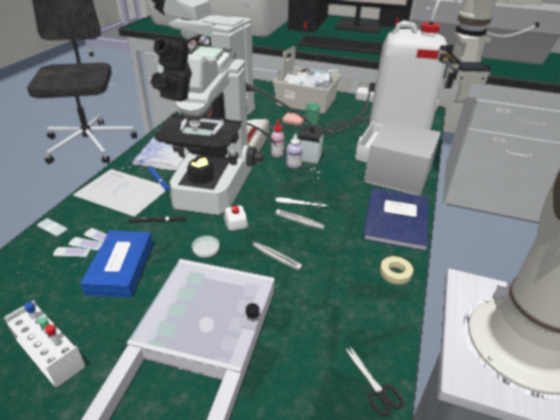

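Run:
```python
from h import *
a=cv2.imread('pics/scene0.png')[140:290,120:390]; b=cv2.imread('pics/side0.png')[180:380,120:390]
cv2.imwrite('pics/crop0.png',np.vstack([cv2.resize(a,None,fx=2,fy=2,interpolation=3),cv2.resize(b,(405,300),interpolation=3)]) if 0 else np.hstack([cv2.resize(a,(400,222),interpolation=3),np.zeros((222,1,3),np.uint8)]))
x=cv2.resize(b,(800,593),interpolation=2); cv2.imwrite('pics/cropside.png',x)
cv2.imwrite('pics/cropscene.png',cv2.resize(a,(800,444),interpolation=2))
P=lambda f,u,v,z:print(f,u,v,pt(f,u,v,z).round(0))
P('scene0.png',230,274,63);P('side0.png',253,311,63)
P('scene0.png',206,268,20);P('side0.png',207,324,20)
for u,v in((272,224),(290,252),(305,203),(328,227),(311,191),(345,210)):P('scene0.png',u,v,5)
for u,v in((254,244),(299,267),(276,212),(322,226),(276,201),(326,205)):P('side0.png',u,v,5)
```

```text
scene0.png 230 274 [494. 158.  63.]
side0.png 253 311 [496. 159.  63.]
scene0.png 206 268 [580. 183.  20.]
side0.png 207 324 [580. 186.  20.]
scene0.png 272 224 [580. -73.   5.]
scene0.png 290 252 [465. -43.   5.]
scene0.png 305 203 [ 573. -209.    5.]
scene0.png 328 227 [ 454. -195.    5.]
scene0.png 311 191 [ 597. -260.    5.]
scene0.png 345 210 [ 465. -285.    5.]
side0.png 254 244 [587. -74.   5.]
side0.png 299 267 [464. -37.   5.]
side0.png 276 212 [ 579. -210.    5.]
side0.png 322 226 [ 453. -197.    5.]
side0.png 276 201 [ 596. -256.    5.]
side0.png 326 205 [ 465. -287.    5.]
```

View pics/cropside.png

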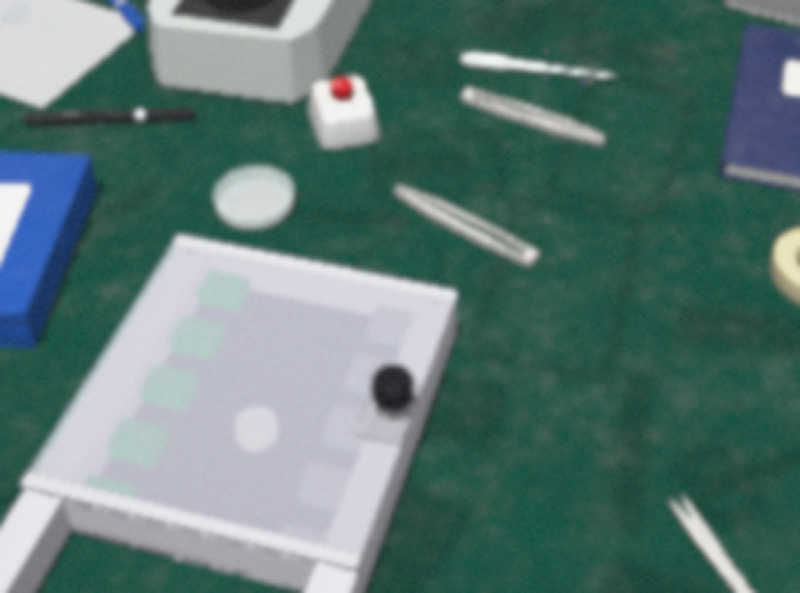

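View pics/cropscene.png

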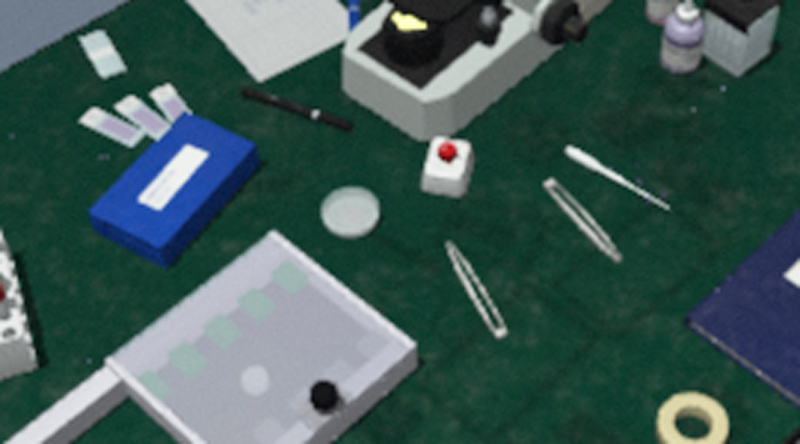

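Run:
```python
from h import *
k=270/800
W=[];C=[]
for (u,v),c in (((177,236),(105,-111)),((457,290),(-105,-111)),((25,482),(105,111)),((355,560),(-105,111))):
    w=pt('side0.png',120+u*k,180+v*k,41);print(w.round(0));W.append(w[:2]);C.append(c)
for (u,v),c in (((273,233),(105,-111)),((415,347),(-105,-111)),((107,361),(105,111))):
    w=pt('scene0.png',120+u*k,140+v*k,41);print(w.round(0));W.append(w[:2]);C.append(c)
W=np.array(W);C=np.array(C,float)
from scipy.optimize import least_squares
f=lambda q:(C@np.array([[np.cos(q[2]),np.sin(q[2])],[-np.sin(q[2]),np.cos(q[2])]])+q[:2]-W).ravel()
r=least_squares(f,[580,180,0],loss='soft_l1',f_scale=3);print(r.x,f(r.x).reshape(-1,2).round(0).tolist())
q=r.x;R=np.array([[np.cos(q[2]),-np.sin(q[2])],[np.sin(q[2]),np.cos(q[2])]])
for p in ((495,158.5),(580,185)):print(R.T@(np.array(p)-q[:2]))
s=state();print(Ro.from_euler('xyz',s['tool_rot']).as_matrix().round(3))
```

```text
[702.  67.  41.]
[494.  47.  41.]
[682. 284.  41.]
[478. 265.  41.]
[699.  68.  41.]
[492.  50.  41.]
[681. 283.  41.]
[5.87737152e+02 1.66408384e+02 8.61443372e-02] [[-0.0, -2.0], [-1.0, 0.0], [0.0, 2.0], [-4.0, 3.0], [3.0, -3.0], [0.0, -3.0], [1.0, 3.0]]
[-93.07369101   0.09984538]
[-6.10887944 19.18836418]
[[ 0.947  0.321 -0.   ]
 [ 0.321 -0.947  0.001]
 [ 0.    -0.002 -1.   ]]
```

```bash
cat >> h.py <<'E'
def plan(x,y,z,yaw,step=0.9):
    s=state(); p=s['position']; r=s['tool_rot'][2]
    dy=(yaw-r+np.pi)%(2*np.pi)-np.pi
    c,q=np.cos(yaw),np.sin(yaw); d=np.array([x,y,z])-p
    t=np.array([c*d[0]+q*d[1], q*d[0]-c*d[1], -d[2]])/30
    n=max(1,int(np.ceil(abs(t).max()/step)))
    print('at',p.round(1),s['tool_rot'].round(3),'t',round(s['t'],1)); print('turn z total',round(-dy/(np.pi/2),4),'shift total',t.round(3),'rows',n,'each',(t/n).round(4))
E
python3 -c "
from h import *
plan(490,-200,250,.086)"
```

```text
at [ 208.5 -615.1  250.9] [-3.14  -0.     0.327] t 0.1
turn z total 0.1533 shift total [ 10.539 -12.981   0.03 ] rows 15 each [ 0.7026 -0.8654  0.002 ]
```

Request:
drive_tool(steps="0 0 0 0 0 0.077 0;0 0 0 0 0 0.077 0;0.7 -0.86 0 0 0 0 0;0.7 -0.86 0 0 0 0 0;0.7 -0.86 0 0 0 0 0;0.7 -0.86 0 0 0 0 0;0.7 -0.86 0 0 0 0 0;0.7 -0.86 0 0 0 0 0")

```text
t: 1.15
position: [321.5, -449.6, 251.5]
tool_rot: [-3.141, 0.0, 0.085]
contact_force: [0.2, -0.5, 0.2]
grip_width: 1.0
grip_force: 0.0
```

Request:
drive_tool(steps="0.7 -0.86 0 0 0 0 0;0.7 -0.86 0 0 0 0 0;0.7 -0.86 0 0 0 0 0;0.7 -0.86 0 0 0 0 0;0.7 -0.86 0 0 0 0 0;0.7 -0.86 0 0 0 0 0;0.7 -0.86 0 0 0 0 0;0.7 -0.86 0 0 0 0 0")

```text
t: 2.15
position: [471.3, -229.8, 251.6]
tool_rot: [-3.142, 0.0, 0.085]
contact_force: [1.6, -0.3, -0.3]
grip_width: 0.999
grip_force: 0.0
```

```bash
python3 -c "
from h import *
save('wrist','w1.png')
plan(495,158,110,.086)
print(state()['joint_pos'])"
```

```text
at [ 474.2 -224.7  252. ] [-3.139e+00 -3.000e-03  9.100e-02] t 2.2
turn z total 0.0029 shift total [  1.786 -12.651   4.733] rows 15 each [ 0.1191 -0.8434  0.3156]
[ 0.89786346  0.29689138 -0.59891479  1.86007981  0.18866558  1.04045144
 -1.25664803]
```

View pics/w1.png

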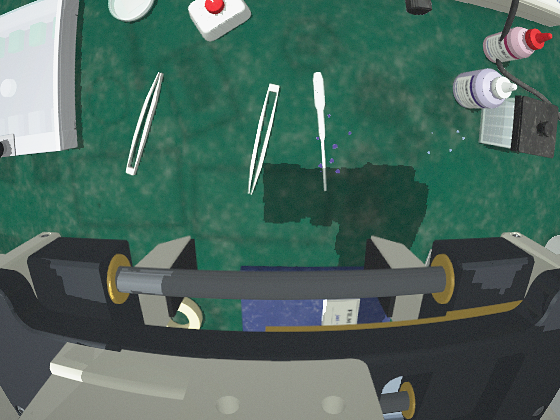

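Run:
```python
from h import *
plan(495,158.5,105,.3)
for n,a,b in (('A',(160,73),(130,174)),('B',(250,194),(274,85)),('P',(325,191),(319,73))):
    A=pt('w1.png',*a,5,True);B=pt('w1.png',*b,5,True)
    print(n,'tip',A.round(1),'end',B.round(1),'mid',((A+B)/2).round(1),'yaw',np.arctan2(*(A-B)[1::-1]).round(3),np.hypot(*(A-B)[:2]))
print(pt('w1.png',8,89,20,True), pt('w1.png',72,149,34,True))
```

```text
at [ 474.2 -224.7  252. ] [-3.139e+00 -3.000e-03  9.100e-02] t 2.2
turn z total -0.1333 shift total [  4.437 -11.999   4.9  ] rows 14 each [ 0.317  -0.8571  0.35  ]
A tip [590.5 -73.9   5. ] end [463.5 -37.6   5. ] mid [527.  -55.7   5. ] yaw -0.279 132.0937018890172
B tip [ 449.6 -194.4    5. ] end [ 580.8 -212.5    5. ] mid [ 515.2 -203.4    5. ] yaw 3.004 132.39095842542108
P tip [ 461.1 -284.1    5. ] end [ 600.1 -262.8    5. ] mid [ 530.6 -273.5    5. ] yaw -2.99 140.5774997472004
[582.76264589 175.28170264  20.        ] [497.0430153   34.14148923  34.        ]
```

Request:
drive_tool(steps="0 0 0 0 0 -0.067 0;0 0 0 0 0 -0.067 0;0.32 -0.86 0.35 0 0 0 0;0.32 -0.86 0.35 0 0 0 0;0.32 -0.86 0.35 0 0 0 0;0.32 -0.86 0.35 0 0 0 0;0.32 -0.86 0.35 0 0 0 0;0.32 -0.86 0.35 0 0 0 0")

```text
t: 3.2
position: [480.8, -65.2, 188.3]
tool_rot: [3.142, 0.0, 0.295]
contact_force: [0.2, 0.3, -0.2]
grip_width: 0.999
grip_force: 0.0
```

Request:
drive_tool(steps="0.32 -0.86 0.35 0 0 0 0;0.32 -0.86 0.35 0 0 0 0;0.32 -0.86 0.35 0 0 0 0;0.32 -0.86 0.35 0 0 0 0;0.32 -0.86 0.35 0 0 0 0;0.32 -0.86 0.35 0 0 0 0;0.32 -0.86 0.35 0 0 0 0;0 0 0 0 0 0 0")

```text
t: 4.2
position: [491.9, 128.8, 114.6]
tool_rot: [-3.14, 0.001, 0.3]
contact_force: [-0.8, 0.6, 0.3]
grip_width: 0.997
grip_force: 0.0
```

```bash
python3 -c "
from h import *
save('wrist','w2.png');save('side','s2.png')
plan(495,158.5,69,.3)
print(state()['joint_pos'])"
```

```text
at [492.5 126.  115. ] [3.141e+00 1.000e-03 2.960e-01] t 4.3
turn z total -0.0026 shift total [ 0.399 -1.01   1.535] rows 2 each [ 0.1996 -0.505   0.7673]
[ 0.23178976  0.4936317  -0.655478    2.00464962  0.42326032  0.78078745
 -1.94825887]
```

View pics/w2.png

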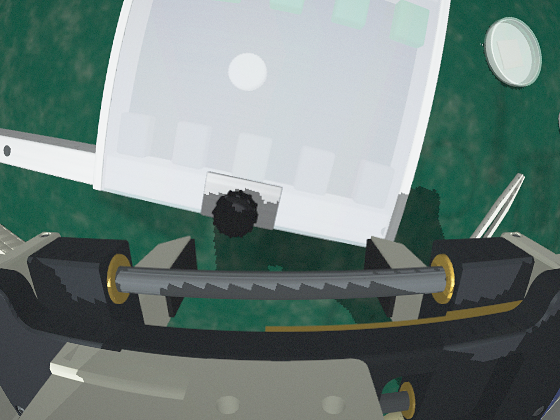

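```bash
python3 -c "
from h import *
print(pt('w2.png',236,210,72,True),pt('w2.png',248,72,20,True),pt('w2.png',97,188,41,True))
plan(*pt('w2.png',236,210,72,True)[:2],100,.3)"
```

```text
[504.38375932 159.58227051  72.        ] [585.28925867 181.76898792  20.        ] [479.11873277 265.54672446  41.        ]
at [492.5 126.  115. ] [3.141e+00 1.000e-03 2.960e-01] t 4.3
turn z total -0.0026 shift total [ 0.709 -0.952  0.501] rows 2 each [ 0.3543 -0.476   0.2506]
```

Request:
drive_tool(steps="0.27 -0.49 0 0 0 0 0;0.27 -0.49 0 0 0 0 0;0 0 0.5 0 0 0 0;0 0 0.5 0 0 0 0;0 0 0.5 0 0 0 0;0 0 0 0 0 0 0;0 0 0 0 0 0 1;0 0 0 0 0 0 1")

```text
t: 5.3
position: [500.1, 159.4, 70.7]
tool_rot: [3.142, -0.001, 0.295]
contact_force: [0.7, 0.4, 1.0]
grip_width: 0.829
grip_force: 0.0
```

Request:
drive_tool(steps="0 0 0 0 0 0 1;0 0 0 0 0 0 1;0 0 0 0 0 0 1;0 0 0 0 0 0 1")

```text
t: 5.8
position: [499.7, 159.3, 70.3]
tool_rot: [3.142, -0.0, 0.295]
contact_force: [-0.9, 0.7, 1.0]
grip_width: 0.398
grip_force: 0.0
```

Request:
drive_tool(steps="0 0 0 0 0 0 1;0 0 0 0 0 0 1;0 0 0 0 0 0 1;0 0 -0.2 0 0 0 1;0 0 -0.16 0 0 0 1;0 0 0 0 0 0 1")

```text
t: 6.55
position: [499.6, 159.4, 81.1]
tool_rot: [-3.141, -0.0, 0.295]
contact_force: [1.5, 2.3, -9.0]
grip_width: 0.259
grip_force: 30.0
```

Request:
drive_tool(steps="0.106 -0.5 0 0 0 0 1;0.106 -0.5 0 0 0 0 1;0.106 -0.5 0 0 0 0 1;0.106 -0.5 0 0 0 0 1;0.106 -0.5 0 0 0 0 1;0.106 -0.5 0 0 0 0 1;0.106 -0.5 0 0 0 0 1;0 0 0 0 0 0 1")

```text
t: 7.55
position: [490.3, 269.4, 81.5]
tool_rot: [-3.139, -0.002, 0.298]
contact_force: [3.8, 2.5, -9.4]
grip_width: 0.258
grip_force: 30.0
```

Request:
drive_tool(steps="0.106 -0.5 0 0 0 0 1;0.106 -0.5 0 0 0 0 1;0.106 -0.5 0 0 0 0 1;0.106 -0.5 0 0 0 0 1;0.106 -0.5 0 0 0 0 1;0.106 -0.5 0 0 0 0 1;0.1 -0.45 0 0 0 0 1;0 0 0 0 0 0 1")

```text
t: 8.55
position: [481.5, 373.6, 81.1]
tool_rot: [-3.14, -0.001, 0.296]
contact_force: [5.2, 1.7, -8.1]
grip_width: 0.258
grip_force: 30.0
```

Request:
drive_tool(steps="0.02 -0.09 0 0 0 0 1;0 0 0 0 0 0 1;0 0 0.15 0 0 0 1;0 0 0.15 0 0 0 1;0 0 0 0 0 0 1")

```text
t: 9.18
position: [481.5, 373.9, 71.8]
tool_rot: [3.14, 0.0, 0.295]
contact_force: [4.8, -4.0, -4.7]
grip_width: 0.26
grip_force: 30.0
```

Request:
drive_tool(steps="0 0 0 0 0 0 0;0 0 0 0 0 0 0;0 0 0 0 0 0 0;0 0 0 0 0 0 0;0 0 -0.5 0 0 0 0;0 0 -0.8 0 0 0 0;0 0 -0.8 0 0 0 0;0 0 -0.8 0 0 0 0")

```text
t: 10.18
position: [481.3, 374.7, 161.0]
tool_rot: [-3.141, -0.001, 0.295]
contact_force: [0.8, -0.4, -0.6]
grip_width: 0.998
grip_force: 0.0
```

```bash
python3 -c "
from h import *
plan(510,170,160,.086)"
```

```text
at [481.3 374.7 161. ] [-3.141e+00 -1.000e-03  2.950e-01] t 10.2
turn z total 0.1333 shift total [0.367 6.879 0.032] rows 8 each [0.0459 0.8599 0.004 ]
```

Request:
drive_tool(steps="-0.134 0.85 0 0 0 0 0;-0.134 0.85 0 0 0 0 0;-0.134 0.85 0 0 0 0 0;-0.134 0.85 0 0 0 0 0;-0.134 0.85 0 0 0 0 0;-0.134 0.85 0 0 0 0 0;-0.134 0.85 0 0 0 0 0;-0.134 0.85 0 0 0 0 0")

```text
t: 11.18
position: [510.2, 169.3, 160.2]
tool_rot: [3.141, -0.001, 0.296]
contact_force: [0.0, 0.1, 0.3]
grip_width: 0.998
grip_force: 0.0
```

Request:
drive_tool(steps="0 0 0 0 0 0.067 0;0 0 0 0 0 0.067 0;0 0 0 0 0 0 0")

```text
t: 11.55
position: [510.1, 170.0, 160.1]
tool_rot: [3.141, -0.001, 0.086]
contact_force: [-0.4, 0.1, -0.3]
grip_width: 1.002
grip_force: 0.0
```

```bash
python3 -c "
from h import *
save('wrist','w3.png')
print(state()['joint_pos'],state()['position'])"
```

```text
[ 0.13021355  0.45508717 -0.62423176  1.9103162   0.34002289  0.88129433
 -2.14861627] [510.04809387 170.15006509 159.89023252]
```

View pics/w3.png

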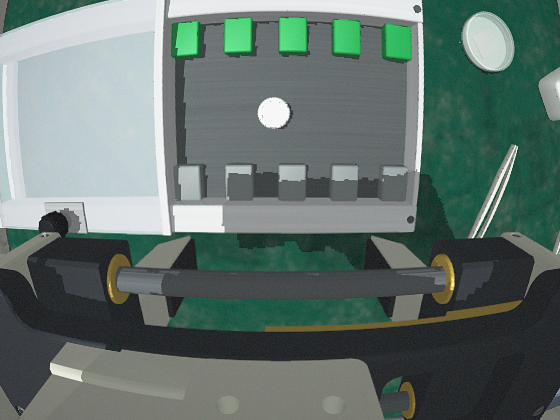

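Run:
```python
from h import *
f='w3.png'
print('cap',pt(f,274,112,20,True))
p=par(f)
# predict case points in image with current case estimate
fl=210/np.tan(np.radians(p['vertical_fov']/2))
def proj(X):
    c=np.array(p['R'])@X+p['t']; r=np.hypot(c[0],c[1]); th=np.arctan2(r,c[2]); return (p['cx']+fl*th*c[0]/r,p['cy']+fl*th*c[1]/r)
q=(587.7,166.4,.086)
im=cv2.imread('pics/w3.png')
for yb in (-92,-46,0,46,92):
    y0,y1=yb-12,yb+12
    if yb==-92:y0=-105
    if yb==92:y1=105
    for x0,x1 in ((48,80),(-80,-48)):
        c=[proj(np.array([q[0]+np.cos(q[2])*x-np.sin(q[2])*y,q[1]+np.sin(q[2])*x+np.cos(q[2])*y,20])) for x,y in ((x0,y0),(x1,y0),(x1,y1),(x0,y1))]
        cv2.polylines(im,[np.array(c).round().astype(int)],True,(0,0,255),1)
cv2.imwrite('pics/ov.png',cv2.resize(im[0:240,150:430],(700,600),interpolation=cv2.INTER_NEAREST))
```

```text
cap [586.59569735 182.59330951  20.        ]
```

View pics/ov.png

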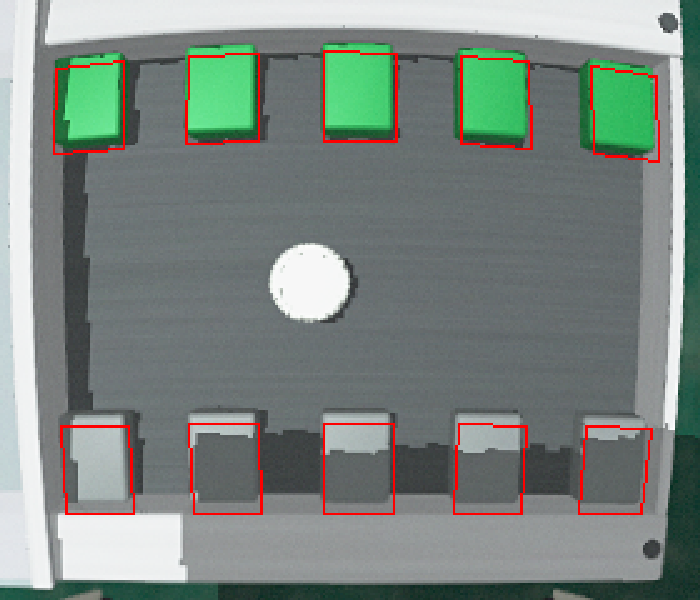

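```bash
python3 -c "
from h import *
plan(586.6,182.6,34,.086)"
```

```text
at [510.  170.2 159.9] [ 3.142e+00 -1.000e-03  8.700e-02] t 11.6
turn z total 0.0008 shift total [ 2.578 -0.194  4.196] rows 5 each [ 0.5156 -0.0389  0.8393]
```

Request:
drive_tool(steps="0.86 -0.065 0.3 0 0 0 0;0.86 -0.065 0.3 0 0 0 0;0.86 -0.065 0.6 0 0 0 0;0 0 0.8 0 0 0 0;0 0 0.8 0 0 0 0;0 0 0.8 0 0 0 0;0 0 0.6 0 0 0 0;0 0 0 0 0 0 1")

```text
t: 12.6
position: [586.4, 182.7, 32.6]
tool_rot: [-3.141, 0.0, 0.086]
contact_force: [0.5, -0.4, 0.1]
grip_width: 0.937
grip_force: 0.0
```

Request:
drive_tool(steps="0 0 0 0 0 0 1;0 0 0 0 0 0 1;0 0 0 0 0 0 1;0 0 0 0 0 0 1;0 0 0 0 0 0 1;0 0 0 0 0 0 1;0 0 0 0 0 0 1;0 0 0 0 0 0 1")

```text
t: 13.6
position: [586.5, 182.2, 33.0]
tool_rot: [3.142, -0.0, 0.085]
contact_force: [0.9, 0.1, 0.1]
grip_width: 0.28
grip_force: 30.0
```

Request:
drive_tool(steps="0 0 -0.6 0 0 0 1;0 0 -0.9 0 0 0 1;0 0 -0.9 0 0 0 1;-0.86 0.55 0 0 0 0 1;-0.86 0.55 0 0 0 0 1;-0.86 0.55 0 0 0 0 1;-0.86 0.55 0 0 0 0 1;-0.86 0.55 0 0 0 0 1")

```text
t: 14.6
position: [464.7, 88.7, 106.2]
tool_rot: [3.141, -0.002, 0.085]
contact_force: [-0.5, 0.4, -0.1]
grip_width: 0.277
grip_force: 30.0
```

Request:
drive_tool(steps="-0.86 0.55 0 0 0 0 1;0 0 0.7 0 0 0 1;0 0 0.7 0 0 0 1;0 0 0.7 0 0 0 1;0 0 0.44 0 0 0 1;0 0 0 0 0 0 1")

```text
t: 15.35
position: [440.4, 70.6, 28.7]
tool_rot: [3.141, 0.001, 0.085]
contact_force: [0.3, 0.2, -0.4]
grip_width: 0.285
grip_force: 30.0
```

Request:
drive_tool(steps="0 0 0.04 0 0 0 0;0 0 0 0 0 0 0;0 0 0 0 0 0 0;0 0 0 0 0 0 0;0 0 -0.8 0 0 0 0;0 0 -0.9 0 0 0 0;0 0 -0.9 0 0 0 0;0 0 -0.9 0 0 0 0")

```text
t: 16.35
position: [440.4, 70.5, 133.5]
tool_rot: [3.142, 0.0, 0.085]
contact_force: [-0.5, 0.6, 0.1]
grip_width: 0.999
grip_force: 0.0
```

```bash
python3 -c "
from h import *
plan(480,-50,135,-.279)"
```

```text
at [440.4  70.5 133.5] [3.142 0.    0.085] t 16.4
turn z total 0.2317 shift total [ 2.374  3.498 -0.048] rows 4 each [ 0.5934  0.8746 -0.0121]
```

Request:
drive_tool(steps="0 0 0 0 0 0.1 0;0 0 0 0 0 0.1 0;0 0 0 0 0 0.032 0;0.6 0.87 0 0 0 0 0;0.6 0.87 0 0 0 0 0;0.6 0.87 0 0 0 0 0;0.6 0.87 0 0 0 0 0;0 0 0 0 0 0 0")

```text
t: 17.35
position: [481.4, -52.5, 132.6]
tool_rot: [3.141, -0.0, -0.284]
contact_force: [-1.0, 0.4, 0.2]
grip_width: 0.997
grip_force: 0.0
```

```bash
cat >> h.py <<'E'
def seg(f,lo,hi,z=5,thr=(55,150)):
    """white/steel elongated blobs in wrist view; print world end points inside region lo..hi"""
    im=cv2.imread('pics/'+f); hsv=cv2.cvtColor(im,cv2.COLOR_BGR2HSV)
    m=((hsv[...,1]<thr[0])&(hsv[...,2]>thr[1])).astype(np.uint8); m[235:]=0
    m=cv2.morphologyEx(m,cv2.MORPH_CLOSE,np.ones((5,5)))
    n,l,st,ce=cv2.connectedComponentsWithStats(m)
    for i in range(1,n):
        if st[i,4]<150: continue
        v,u=np.nonzero(l==i); P=np.array([pt(f,a,b,z,True)[:2] for a,b in zip(u,v)]); c=P.mean(0)
        if not(lo[0]<c[0]<hi[0] and lo[1]<c[1]<hi[1]): continue
        r=cv2.minAreaRect(P.astype(np.float32)); w=cv2.boxPoints(r)
        e=np.linalg.eigh(np.cov(P.T))[1][:,1]; s=(P-c)@e
        print('blob px',ce[i].round(),'n',st[i,4],'box centre',np.round(r[0],1),'size',np.round(r[1],1),'axis yaw',round(np.arctan2(e[1],e[0]),3),'rect edge yaw',round(np.arctan2(*(w[1]-w[0])[::-1]),3),round(np.arctan2(*(w[2]-w[1])[::-1]),3))
E
python3 -c "
from h import *
save('wrist','w4.png')
seg('w4.png',(400,-400),(650,30))
plan(527,-55.7,100,-.279)"
```

```text
blob px [321.   3.] n 153 box centre [ 634.5 -129.8] size [22.9  6.5] axis yaw 1.315 rect edge yaw -0.229 1.342
blob px [487.  70.] n 1055 box centre [ 531.4 -273.2] size [141.7  15.2] axis yaw -2.977 rect edge yaw -1.405 0.165
blob px [437. 119.] n 2002 box centre [ 516.1 -203. ] size [ 19.2 133.2] axis yaw 3.001 rect edge yaw -0.159 1.412
blob px [269. 146.] n 1556 box centre [528.1 -55.6] size [ 14.7 133.2] axis yaw 2.86 rect edge yaw -0.285 1.286
at [481.  -50.7 132.5] [ 3.142  0.    -0.282] t 17.4
turn z total -0.0019 shift total [ 1.521 -0.261  1.085] rows 2 each [ 0.7604 -0.1304  0.5425]
```

Request:
drive_tool(steps="0.775 -0.14 0.3 0 0 0 0;0.775 -0.14 0.3 0 0 0 0;0 0 0.8 0 0 0 0;0 0 0.8 0 0 0 0;0 0 0.8 0 0 0 0;0 0 0.48 0 0 0 0;0 0 0 0 0 0 1;0 0 0 0 0 0 1")

```text
t: 18.4
position: [528.6, -54.0, 28.9]
tool_rot: [-3.141, -0.001, -0.279]
contact_force: [-0.3, -0.2, 0.3]
grip_width: 0.833
grip_force: 0.0
```

Request:
drive_tool(steps="0 0 0 0 0 0 1;0 0 0 0 0 0 1;0 0 0 0 0 0 1;0 0 0 0 0 0 1;0 0 0 0 0 0 1;0 0 0 0 0 0 1;0 0 0 0 0 0 1;0 0 0 0 0 0 1")

```text
t: 19.4
position: [528.0, -54.5, 28.2]
tool_rot: [3.142, 0.0, -0.279]
contact_force: [-0.1, -0.4, 0.1]
grip_width: 0.154
grip_force: 30.0
```

Run:
```python
from h import *
print(state()['grip_width'],state()['grip_force'],state()['position'])
c,s=np.cos(.086),np.sin(.086)
for y in (-69,-23,23,69): print(y,np.array([591-s*y,167+c*y]).round(1))
```

```text
0.15395111566984435 29.97725049987821 [527.9895617  -54.46681878  28.19981949]
-69 [596.9  98.3]
-23 [593.  144.1]
23 [589.  189.9]
69 [585.1 235.7]
```

Request:
drive_tool(steps="0 0 -0.5 0 0 0 1;0 0 -0.9 0 0 0 1;0 0 -0.9 0 0 0 1;0 0 -0.4 0 0 -0.078 1;0 0 0 0 0 -0.078 1;0 0 0 0 0 -0.078 1;0 0 0 0 0 0 1")

```text
t: 20.27
position: [528.2, -54.5, 110.1]
tool_rot: [3.142, -0.001, 0.087]
contact_force: [0.4, 0.7, 0.4]
grip_width: 0.152
grip_force: 30.0
```

```bash
python3 -c "
from h import *
plan(596.9,98.3,80,.086)"
```

```text
at [528.2 -54.5 110.1] [ 3.142e+00 -1.000e-03  8.700e-02] t 20.3
turn z total 0.0005 shift total [ 2.718 -4.879  1.004] rows 6 each [ 0.453  -0.8131  0.1673]
```

Request:
drive_tool(steps="0.453 -0.813 0 0 0 0 1;0.453 -0.813 0 0 0 0 1;0.453 -0.813 0 0 0 0 1;0.453 -0.813 0 0 0 0 1;0.453 -0.813 0 0 0 0 1;0.453 -0.813 0 0 0 0 1;0 0 0.7 0 0 0 1;0 0 0.6 0 0 0 1")

```text
t: 21.28
position: [595.5, 97.4, 68.8]
tool_rot: [3.14, 0.001, 0.086]
contact_force: [0.5, 0.0, 0.4]
grip_width: 0.15
grip_force: 30.0
```

Request:
drive_tool(steps="0 0 0 0 0 0 1")

```text
t: 21.4
position: [594.1, 96.4, 67.6]
tool_rot: [3.14, 0.005, 0.086]
contact_force: [-0.5, 0.5, 0.1]
grip_width: 0.154
grip_force: 30.0
```

```bash
python3 -c "
from h import *
im=save('wrist','w5.png')
cv2.imwrite('pics/w5c.png',cv2.resize(im[:300,:,::-1],(800,429)))
plan(596.9,98.3,35,.086)"
```

```text
at [595.   96.9  68.8] [3.141e+00 3.000e-03 8.600e-02] t 21.4
turn z total 0.0001 shift total [ 0.066 -0.042  1.126] rows 2 each [ 0.0328 -0.021   0.5628]
```

View pics/w5c.png

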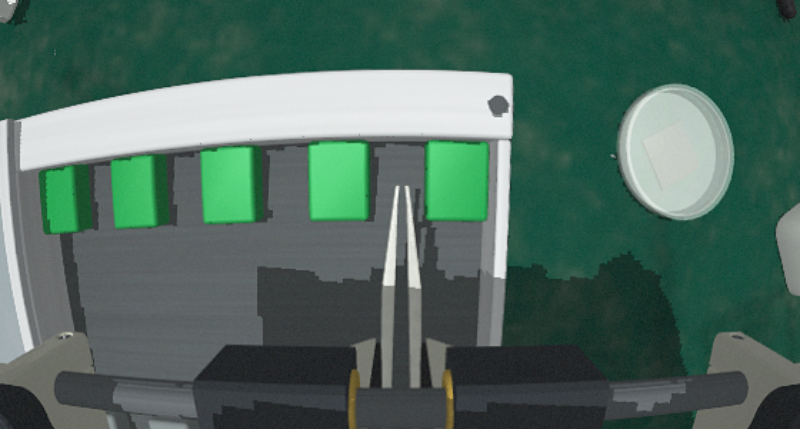

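Request:
drive_tool(steps="0.06 -0.04 0.4 0 0 0 1;0 0 0.4 0 0 0 1;0 0 0.25 0 0 0 1;0 0 0.06 0 0 0 1;0 0 0 0 0 0 1")

```text
t: 22.08
position: [598.1, 100.0, 36.9]
tool_rot: [-3.141, 0.0, 0.088]
contact_force: [0.6, 0.1, -0.1]
grip_width: 0.15
grip_force: 30.0
```

Request:
drive_tool(steps="0 0.04 0.07 0 0 0 1;0 0 0 0 0 0 1;0 0 0 0 0 0 0.72;0 0 0 0 0 0 0.72;0 0 0 0 0 0 0.72;0 0 -0.3 0 0 0 0.72;0 0 -0.8 0 0 0 0.72;0 0 -0.8 0 0 0 0.72")

```text
t: 23.08
position: [598.2, 98.8, 92.9]
tool_rot: [-3.141, -0.0, 0.088]
contact_force: [-0.1, 0.2, 0.3]
grip_width: 0.279
grip_force: 0.0
```

```bash
python3 -c "
from h import *
print(state()['grip_width'])
plan(475,-190,120,-.14)
plan(530,98,160,.086)"
```

```text
0.2793303227818826
at [598.2  98.8  92.9] [-3.141 -0.     0.088] t 23.1
turn z total 0.1453 shift total [-2.722 10.104 -0.903] rows 12 each [-0.2268  0.842  -0.0752]
at [598.2  98.8  92.9] [-3.141 -0.     0.088] t 23.1
turn z total 0.0014 shift total [-2.266 -0.169 -2.236] rows 3 each [-0.7552 -0.0565 -0.7454]
```

Request:
drive_tool(steps="0 0 -0.5 0 0 0.073 0;0 0 -0.5 0 0 0.073 0;-0.227 0.842 0 0 0 0 0;-0.227 0.842 0 0 0 0 0;-0.227 0.842 0 0 0 0 0;-0.227 0.842 0 0 0 0 0;-0.227 0.842 0 0 0 0 0;-0.227 0.842 0 0 0 0 0")

```text
t: 24.08
position: [536.2, -46.3, 122.6]
tool_rot: [3.141, -0.001, -0.141]
contact_force: [-0.5, -0.7, -0.7]
grip_width: 0.995
grip_force: 0.0
```

Request:
drive_tool(steps="-0.227 0.842 0 0 0 0 0;-0.227 0.842 0 0 0 0 0;-0.227 0.842 0 0 0 0 0;-0.227 0.842 0 0 0 0 0;-0.227 0.842 0 0 0 0 0;-0.227 0.842 0 0 0 0 0;0 0 0 0 0 0 0;0 0 0 0 0 0 0")

```text
t: 25.08
position: [475.2, -189.1, 122.3]
tool_rot: [-3.141, -0.001, -0.141]
contact_force: [0.1, -0.3, -0.4]
grip_width: 0.999
grip_force: 0.0
```

```bash
python3 -c "
from h import *
save('wrist','w6.png')
seg('w6.png',(400,-400),(650,30))
plan(516,-203,28,-.14)
print(state()['joint_pos'])"
```

```text
blob px [180.  11.] n 1334 box centre [ 645.2 -129.3] size [62. 27.] axis yaw 1.236 rect edge yaw -0.273 1.298
blob px [285. 120.] n 1906 box centre [ 546.5 -201.9] size [ 15.3 133.4] axis yaw 2.992 rect edge yaw -0.141 1.43
blob px [369. 102.] n 1578 box centre [ 531.5 -272.2] size [142.5  13. ] axis yaw -2.978 rect edge yaw -1.409 0.162
at [ 475.3 -188.7  122.2] [-3.141e+00 -1.000e-03 -1.400e-01] t 25.1
turn z total 0.0002 shift total [1.41  0.284 3.141] rows 4 each [0.3525 0.071  0.7854]
[ 0.74617423  0.44988751 -0.50999554  1.99866837  0.30971405  0.76754085
 -1.65712903]
```

Request:
drive_tool(steps="0.8 0.035 0 0 0 0 0.5;0.8 0.035 0 0 0 0 0.5;0.81 0.03 0 0 0 0 0.5;0 0 0.8 0 0 0 0.5;0 0 0.8 0 0 0 0.5;0 0 0.8 0 0 0 0.5;0 0 0.72 0 0 0 0.5;0 0 0 0 0 0 0.5")

```text
t: 26.12
position: [545.7, -201.7, 27.1]
tool_rot: [-3.141, 0.001, -0.14]
contact_force: [-0.3, -0.7, 0.5]
grip_width: 0.504
grip_force: 0.0
```

Request:
drive_tool(steps="0 0 0 0 0 0 1;0 0 0 0 0 0 1;0 0 0 0 0 0 1;0 0 0 0 0 0 1;0 0 0 0 0 0 1;0 0 0 0 0 0 1")

```text
t: 26.88
position: [545.9, -203.3, 28.6]
tool_rot: [3.141, -0.0, -0.141]
contact_force: [-0.7, -0.7, 3.6]
grip_width: 0.152
grip_force: 30.0
```

Request:
drive_tool(steps="0 0 -0.5 0 0 0 1;0 0 -0.9 0 0 0 1;0 0 -0.9 0 0 0 1;0 0 -0.9 0 0 0 1;-0.8 -0.5 0 0 0 0 1;-0.8 -0.8 0 0 0 0 1;-0.8 -0.8 0 0 0 0 1;0 -0.8 0 0 0 0 1")

```text
t: 27.88
position: [484.7, -106.1, 124.7]
tool_rot: [3.141, 0.001, -0.141]
contact_force: [0.8, -0.4, 0.4]
grip_width: 0.149
grip_force: 30.0
```

Request:
drive_tool(steps="0 0 0 0 0 -0.113 1;0 0 0 0 0 -0.113 1;0 0 0 0 0 -0.113 1;0 0 0 0 0 -0.113 1;0 0 0 0 0 -0.113 1;0 0 0 0 0 -0.113 1;0 0 0 0 0 -0.113 1;0 0 0 0 0 -0.113 1")

```text
t: 28.88
position: [486.8, -107.0, 125.0]
tool_rot: [3.141, 0.001, 1.285]
contact_force: [0.1, 0.5, -0.1]
grip_width: 0.154
grip_force: 30.0
```

Request:
drive_tool(steps="0 0 0 0 0 -0.113 1;0 0 0 0 0 -0.113 1;0 0 0 0 0 -0.113 1;0 0 0 0 0 -0.113 1;0 0 0 0 0 -0.113 1;0 0 0 0 0 -0.113 1;0 0 0 0 0 -0.113 1;0 0 0 0 0 -0.113 1")

```text
t: 29.88
position: [486.7, -107.2, 124.9]
tool_rot: [-3.141, 0.001, 2.704]
contact_force: [0.3, -0.1, -0.5]
grip_width: 0.152
grip_force: 30.0
```

Request:
drive_tool(steps="0 0 0 0 0 -0.113 1;0 0 0 0 0 -0.113 1;0 0 0 0 0 -0.11 1;0 0 0 0 0 0 1")

```text
t: 30.38
position: [486.7, -107.0, 124.5]
tool_rot: [3.141, 0.0, -3.059]
contact_force: [0.7, 0.2, -0.8]
grip_width: 0.149
grip_force: 30.0
```

```bash
python3 -c "
from h import *
plan(593,144.1,100,.086+np.pi); s=state();print(s['joint_pos'],s['grip_width'],s['grip_force'])"
```

```text
at [ 486.7 -107.   124.5] [ 3.141  0.    -3.059] t 30.4
turn z total -0.0019 shift total [-4.25   8.035  0.817] rows 9 each [-0.4722  0.8928  0.0907]
[ 1.10813675  0.78756087 -1.26823991  2.01378881  0.89068867  1.05489684
  1.06006785] 0.14895169513517162 29.986287999281558
```

Request:
drive_tool(steps="-0.472 0.893 0 0 0 0 1;-0.472 0.893 0 0 0 0 1;-0.472 0.893 0 0 0 0 1;-0.472 0.893 0 0 0 0 1;-0.472 0.893 0 0 0 0 1;-0.472 0.893 0 0 0 0 1;-0.472 0.893 0 0 0 0 1;-0.472 0.893 0 0 0 0 1")

```text
t: 31.38
position: [581.9, 117.1, 124.7]
tool_rot: [-3.141, 0.001, -3.061]
contact_force: [-0.1, -0.2, 0.4]
grip_width: 0.154
grip_force: 30.0
```

Request:
drive_tool(steps="-0.472 0.893 0 0 0 0 1;0 0 0.9 0 0 0 1;0 0 0.8 0 0 0 1;0 0 0 0 0 0 1;0 0 0 0 0 0 1")

```text
t: 32.0
position: [593.1, 143.5, 73.2]
tool_rot: [-3.142, -0.001, -3.058]
contact_force: [-0.4, -0.1, 0.3]
grip_width: 0.147
grip_force: 30.0
```

```bash
python3 -c "
from h import *
s=state();print(s['joint_pos'],s['grip_width'])
im=save('side','s7.png'); im2=save('wrist','w7.png')
cv2.imwrite('pics/c7.png',np.hstack([cv2.resize(im2[:300,:,::-1],(400,215)),cv2.resize(im[230:380,100:379,::-1],(400,215))]))
plan(593,144.1,35,.086+np.pi)"
```

```text
[ 0.45866801  0.94486348 -1.09742971  1.75893649  0.95822293  1.07899279
  0.66837227] 0.1468620508155403
at [593.7 143.9  74. ] [ 3.141e+00  1.000e-03 -3.058e+00] t 32.1
turn z total -0.0014 shift total [0.023 0.007 1.299] rows 2 each [0.0114 0.0037 0.6496]
```

View pics/c7.png

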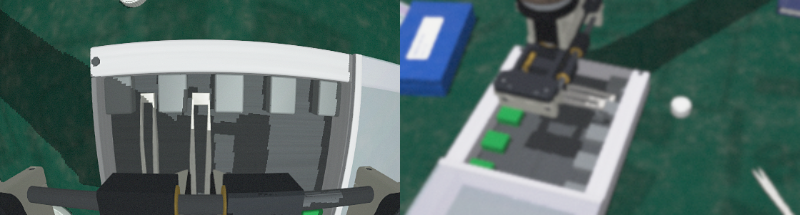

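Request:
drive_tool(steps="0 0 0.4 0 0 0 1;0 0 0.4 0 0 0 1;0 0 0.4 0 0 0 1;0 0 0.1 0 0 0 1;0 0 0 0 0 0 1;0 0 0 0 0 0 1")

```text
t: 32.85
position: [592.7, 143.9, 34.5]
tool_rot: [-3.14, -0.001, -3.056]
contact_force: [-3.6, -2.7, 7.8]
grip_width: 0.15
grip_force: 30.0
```

Request:
drive_tool(steps="0 0 0 0 0 0 0.72;0 0 0 0 0 0 0.72;0 0 0 0 0 0 0.72;0 0 -0.3 0 0 0 0.72;0 0 -0.9 0 0 0 0.72;0 0 -0.9 0 0 0 0.72;0 0 -0.9 0 0 0 0.72")

```text
t: 33.72
position: [593.7, 144.5, 127.2]
tool_rot: [3.141, 0.002, -3.056]
contact_force: [0.5, -0.4, -0.3]
grip_width: 0.275
grip_force: 0.0
```

```bash
python3 -c "
from h import *
print(pt('scene0.png',350,160,0),pt('side0.png',295,165,0))
plan(560,-268,122,-2.98)"
```

```text
[ 610.93750291 -465.08704049    0.        ] [ 605.40470116 -460.04761852    0.        ]
at [593.7 144.5 127.2] [ 3.141e+00  2.000e-03 -3.056e+00] t 33.7
turn z total -0.0487 shift total [  3.322 -13.392   0.174] rows 15 each [ 0.2215 -0.8928  0.0116]
```

Request:
drive_tool(steps="0.6 -0.893 0 0 0 -0.049 0.5;0.6 -0.893 0 0 0 0 0.5;0.6 -0.893 0 0 0 0 0.5;0.6 -0.893 0 0 0 0 0.5;0.6 -0.893 0 0 0 0 0.5;0.05 -0.893 0 0 0 0 0.5;0.05 -0.893 0 0 0 0 0.5;0.05 -0.893 0 0 0 0 0.5")

```text
t: 34.72
position: [532.8, -82.6, 126.0]
tool_rot: [-3.14, 0.001, -2.98]
contact_force: [-0.3, -0.1, 0.1]
grip_width: 0.5
grip_force: 0.0
```

Request:
drive_tool(steps="0.05 -0.893 0 0 0 0 0.5;0.05 -0.893 0 0 0 0 0.5;0.05 -0.893 0 0 0 0 0.5;0.05 -0.893 0 0 0 0 0.5;0.05 -0.893 0 0 0 0 0.5;0.05 -0.893 0 0 0 0 0.5;0.05 -0.893 0 0 0 0 0.5;0 0 0 0 0 0 0.5")

```text
t: 35.72
position: [552.2, -271.2, 125.5]
tool_rot: [-3.14, 0.001, -2.985]
contact_force: [-1.2, 0.1, 0.2]
grip_width: 0.502
grip_force: 0.0
```

```bash
python3 -c "
from h import *
save('wrist','w8.png')
seg('w8.png',(400,-400),(680,30))
plan(531,-272.5,28,-2.98);print(state()['joint_pos'])"
```

```text
blob px [283. 179.] n 1128 box centre [ 518.8 -273.6] size [115.8  11.7] axis yaw -2.975 rect edge yaw -1.413 0.158
at [ 552.3 -269.   125.5] [-3.141e+00  1.000e-03 -2.982e+00] t 35.8
turn z total -0.0013 shift total [ 7.19e-01 -1.00e-03  3.25e+00] rows 4 each [ 1.798e-01 -3.000e-04  8.124e-01]
[ 1.19441396  0.92396686 -1.20137793  1.7278216   0.9348187   1.18136567
  1.45133078]
```

Request:
drive_tool(steps="0.36 0 0.4 0 0 0 0.5;0.35 0 0.6 0 0 0 0.5;0 0 0.8 0 0 0 0.5;0 0 0.8 0 0 0 0.5;0 0 0.65 0 0 0 0.5;0 0 0 0 0 0 0.5;0 0 0 0 0 0 1;0 0 0 0 0 0 1")

```text
t: 36.78
position: [531.2, -271.4, 26.3]
tool_rot: [3.141, -0.0, -2.98]
contact_force: [-0.6, -0.6, 0.1]
grip_width: 0.335
grip_force: 0.0
```

Request:
drive_tool(steps="0 0 0 0 0 0 1;0 0 0 0 0 0 1;0 0 0 0 0 0 1;0 0 0 0 0 0 1;0 0 0 0 0 0 1")

```text
t: 37.4
position: [531.1, -271.6, 26.8]
tool_rot: [-3.142, 0.0, -2.98]
contact_force: [-0.8, 0.0, 0.4]
grip_width: 0.126
grip_force: 30.0
```

Request:
drive_tool(steps="0 0 -0.5 0 0 0 1;0 0 -0.9 0 0 0 1;0 0 -0.9 0 0 0 1;0 0 -0.9 0 0 0 1;0.6 0.85 0 0 0 0 1;0.6 0.85 0 0 0 0 1;0.6 0.85 0 0 0 0 1;0 0.85 0 0 0 0 1")

```text
t: 38.4
position: [460.0, -179.7, 123.9]
tool_rot: [-3.14, -0.001, -2.981]
contact_force: [0.7, 0.4, -0.4]
grip_width: 0.127
grip_force: 30.0
```

Request:
drive_tool(steps="0 0.85 0 0 0 0 1;0 0.85 0 0 0 0 1;0 0 0 0 0 0.114 1;0 0 0 0 0 0.114 1;0 0 0 0 0 0.114 1;0 0 0 0 0 0.114 1;0 0 0 0 0 0.114 1;0 0 0 0 0 0.114 1")

```text
t: 39.4
position: [453.6, -129.2, 124.2]
tool_rot: [3.141, 0.002, 2.224]
contact_force: [-1.3, 0.7, -0.3]
grip_width: 0.126
grip_force: 30.0
```

Request:
drive_tool(steps="0 0 0 0 0 0.114 1;0 0 0 0 0 0.114 1;0 0 0 0 0 0.114 1;0 0 0 0 0 0.114 1;0 0 0 0 0 0.114 1;0 0 0 0 0 0.114 1;0 0 0 0 0 0.114 1;0 0 0 0 0 0.114 1")

```text
t: 40.4
position: [453.7, -128.8, 124.1]
tool_rot: [3.14, -0.001, 0.792]
contact_force: [-1.1, -0.2, 1.2]
grip_width: 0.126
grip_force: 30.0
```

Request:
drive_tool(steps="0 0 0 0 0 0.114 1;0 0 0 0 0 0.114 1;0 0 0 0 0 0.114 1;0 0 0 0 0 0.11 1;0 0 0 0 0 0 1")

```text
t: 41.02
position: [453.8, -128.8, 124.0]
tool_rot: [3.141, -0.002, 0.089]
contact_force: [0.1, -0.9, -0.5]
grip_width: 0.128
grip_force: 30.0
```

```bash
python3 -c "
from h import *
plan(589,189.9,75,.086); s=state();print(s['joint_pos'],s['grip_width'],s['grip_force'])"
```

```text
at [ 453.8 -128.8  124. ] [ 3.141e+00 -2.000e-03  8.900e-02] t 41.0
turn z total 0.0019 shift total [  5.403 -10.198   1.633] rows 12 each [ 0.4502 -0.8498  0.1361]
[ 0.72929891  0.40204447 -0.59986666  2.08882947  0.33381454  0.74170297
 -1.56418256] 0.1284053752432442 30.001099705696106
```

Request:
drive_tool(steps="0.45 -0.85 0 0 0 0 1;0.45 -0.85 0 0 0 0 1;0.45 -0.85 0 0 0 0 1;0.45 -0.85 0 0 0 0 1;0.45 -0.85 0 0 0 0 1;0.45 -0.85 0 0 0 0 1;0.45 -0.85 0 0 0 0 1;0.45 -0.85 0 0 0 0 1")

```text
t: 42.02
position: [543.6, 84.5, 123.5]
tool_rot: [-3.141, -0.001, 0.091]
contact_force: [0.5, 0.5, -0.4]
grip_width: 0.128
grip_force: 30.0
```

Request:
drive_tool(steps="0.45 -0.85 0 0 0 0 1;0.45 -0.85 0 0 0 0 1;0.45 -0.85 0 0 0 0 1;0.45 -0.85 0 0 0 0 1;0 0 0.9 0 0 0 1;0 0 0.75 0 0 0 1;0 0 0 0 0 0 1;0 0 0 0 0 0 1")

```text
t: 43.02
position: [588.4, 189.3, 73.7]
tool_rot: [-3.141, -0.0, 0.087]
contact_force: [0.5, 0.1, 0.8]
grip_width: 0.129
grip_force: 30.0
```

```bash
python3 -c "
from h import *
im2=save('wrist','w9.png')
cv2.imwrite('pics/c9.png',im2[:300,:,::-1])
s=state();print(s['grip_width'],s['grip_force']);plan(589,189.9,34,.086)"
```

```text
0.12468664907676608 29.999886453151703
at [588.7 189.4  74.1] [-3.141e+00 -1.000e-03  8.600e-02] t 43.1
turn z total 0.0003 shift total [ 0.01  -0.015  1.336] rows 2 each [ 0.0052 -0.0075  0.6681]
```

View pics/c9.png

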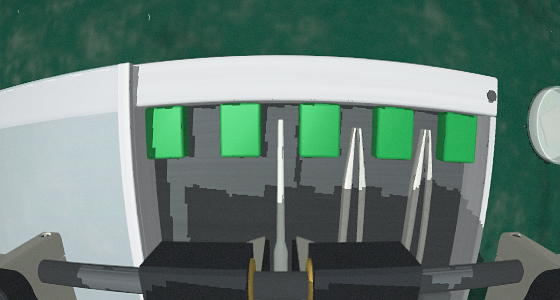

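Request:
drive_tool(steps="0 0 0.4 0 0 0 1;0 0 0.4 0 0 0 1;0 0 0.4 0 0 0 1;0 0 0.17 0 0 0 1;0 0 0 0 0 0 1;0 0 0 0 0 0 1")

```text
t: 43.82
position: [587.3, 189.3, 32.6]
tool_rot: [3.14, 0.002, 0.087]
contact_force: [-4.2, -2.1, 9.4]
grip_width: 0.125
grip_force: 30.0
```

Request:
drive_tool(steps="0 0 0 0 0 0 0.72;0 0 0 0 0 0 0.72;0 0 0 0 0 0 0.72;0 0 -0.3 0 0 0 0.72;0 0 -0.9 0 0 0 0.72;0 0 -0.9 0 0 0 0.72;-0.85 0.1 -0.9 0 0 0 0.72;-0.85 0.1 -0.9 0 0 0 0.72")

```text
t: 44.82
position: [537.5, 179.2, 150.5]
tool_rot: [-3.141, -0.001, 0.086]
contact_force: [0.1, -0.5, -0.2]
grip_width: 0.28
grip_force: 0.0
```

Request:
drive_tool(steps="-0.85 0.1 0 0 0 0 0;0 0 0 0 0 0 0;0 0 0 0 0 0 0")

```text
t: 45.2
position: [513.7, 174.0, 149.6]
tool_rot: [-3.141, -0.001, 0.086]
contact_force: [-0.4, -0.4, -0.3]
grip_width: 0.558
grip_force: 0.0
```

```bash
python3 -c "
from h import *
im=save('wrist','w10.png');a=save('side','s10.png')
cv2.imwrite('pics/c10.png',np.vstack([im[:240,:,::-1],a[180:420,:,::-1]]))
plan(481.5,373.9,150,.295)"
```

```text
at [513.7 174.1 149.2] [-3.141e+00 -1.000e-03  8.600e-02] t 45.3
turn z total -0.1331 shift total [ 0.908 -6.684 -0.028] rows 8 each [ 0.1135 -0.8355 -0.0035]
```

View pics/c10.png

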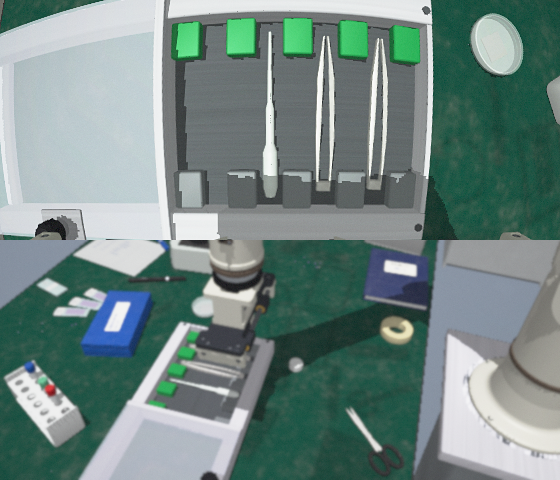

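Request:
drive_tool(steps="0 0 0 0 0 -0.067 0;0 0 0 0 0 -0.066 0;0.113 -0.835 0 0 0 0 0")

```text
t: 45.68
position: [510.0, 197.0, 148.4]
tool_rot: [3.141, 0.001, 0.292]
contact_force: [0.2, 0.5, 0.4]
grip_width: 0.964
grip_force: 0.0
```

```bash
python3 -c "
from h import *
plan(481.5,373.9,100,.295)"
```

```text
at [510.  197.  148.4] [3.141e+00 1.000e-03 2.920e-01] t 45.7
turn z total -0.0019 shift total [ 0.807 -5.918  1.613] rows 7 each [ 0.1153 -0.8455  0.2305]
```

Request:
drive_tool(steps="0.115 -0.845 0.2 0 0 0 0;0.115 -0.845 0.2 0 0 0 0;0.115 -0.845 0.2 0 0 0 0;0.115 -0.845 0.2 0 0 0 0;0.115 -0.845 0.2 0 0 0 0;0.115 -0.845 0.2 0 0 0 0;0.115 -0.845 0.2 0 0 0 0;0 0 0 0 0 0 0")

```text
t: 46.68
position: [478.9, 378.5, 106.4]
tool_rot: [-3.14, 0.001, 0.299]
contact_force: [0.4, -0.0, -0.7]
grip_width: 1.0
grip_force: 0.0
```

```bash
python3 -c "
from h import *
plan(481.5,373.9,70,.295)"
```

```text
at [478.9 378.5 106.4] [-3.14e+00  1.00e-03  2.99e-01] t 46.7
turn z total 0.0024 shift total [0.039 0.171 1.212] rows 2 each [0.0194 0.0853 0.6062]
```

Request:
drive_tool(steps="0.04 0.17 0.4 0 0 0 0;0 0 0.5 0 0 0 0;0 0 0.3 0 0 0 0;0 0 0 0 0 0 0;0 0 0 0 0 0 1;0 0 0 0 0 0 1;0 0 0 0 0 0 1;0 0 0 0 0 0 1")

```text
t: 47.68
position: [482.8, 371.3, 71.4]
tool_rot: [-3.142, -0.0, 0.296]
contact_force: [-0.0, 1.1, -0.7]
grip_width: 0.612
grip_force: 0.0
```

Request:
drive_tool(steps="0 0 0 0 0 0 1;0 0 0 0 0 0 1;0 0 0 0 0 0 1;0 0 0 0 0 0 1;0 0 -0.2 0 0 0 1;0 0 -0.16 0 0 0 1;0 0 0 0 0 0 1")

```text
t: 48.55
position: [482.4, 370.6, 81.6]
tool_rot: [3.141, 0.001, 0.295]
contact_force: [-0.2, 1.1, -8.6]
grip_width: 0.26
grip_force: 30.0
```

Request:
drive_tool(steps="-0.106 0.5 0 0 0 0 1;-0.106 0.5 0 0 0 0 1;-0.106 0.5 0 0 0 0 1;-0.106 0.5 0 0 0 0 1;-0.106 0.5 0 0 0 0 1;-0.106 0.5 0 0 0 0 1;-0.106 0.5 0 0 0 0 1;0 0 0 0 0 0 1")

```text
t: 49.55
position: [491.7, 261.1, 81.3]
tool_rot: [3.139, 0.003, 0.293]
contact_force: [-4.7, -2.5, -8.5]
grip_width: 0.262
grip_force: 30.0
```

Request:
drive_tool(steps="-0.106 0.5 0 0 0 0 1;-0.106 0.5 0 0 0 0 1;-0.106 0.5 0 0 0 0 1;-0.106 0.5 0 0 0 0 1;-0.106 0.5 0 0 0 0 1;-0.106 0.5 0 0 0 0 1;-0.1 0.4 0 0 0 0 1;0 0 0 0 0 0 1")

```text
t: 50.55
position: [500.2, 159.6, 81.9]
tool_rot: [-3.141, 0.001, 0.295]
contact_force: [-3.8, 1.1, -9.2]
grip_width: 0.257
grip_force: 30.0
```

Request:
drive_tool(steps="-0.01 0.05 0 0 0 0 1;0 0 0 0 0 0 1;0 0 0.15 0 0 0 1;0 0 0.15 0 0 0 1;0 0 0.07 0 0 0 1;0 0 0 0 0 0 1")

```text
t: 51.3
position: [500.2, 159.5, 71.2]
tool_rot: [-3.141, 0.0, 0.297]
contact_force: [-6.3, 2.3, -3.7]
grip_width: 0.257
grip_force: 30.0
```

Request:
drive_tool(steps="0 0 0 0 0 0 0;0 0 0 0 0 0 0;0 0 0 0 0 0 0;0 0 0 0 0 0 0;0 0 -0.4 0 0 0 0;0 0 -0.9 0 0 0 0;0 0 -0.9 0 0 0 0;0 0 -0.9 0 0 0 0")

```text
t: 52.3
position: [500.8, 158.9, 165.4]
tool_rot: [3.142, -0.001, 0.296]
contact_force: [0.1, -0.2, 0.7]
grip_width: 0.999
grip_force: 0.0
```

Request:
drive_tool(steps="-0.3 0.9 0 0 0 0 0;-0.3 0.9 0 0 0 0 0;-0.3 0.9 0 0 0 0 0;-0.3 0.9 0 0 0 0 0;-0.3 0.9 0 0 0 0 0;0 0 0 0 0 0 0;0 0 0 0 0 0 0;0 0 0 0 0 0 0")

```text
t: 53.3
position: [497.1, 17.9, 164.2]
tool_rot: [-3.141, -0.001, 0.297]
contact_force: [-0.6, 0.4, -0.5]
grip_width: 1.002
grip_force: 0.0
```

```bash
python3 -c "
from h import *
a=save('side','s11.png')
b=cv2.imread('pics/side0.png')
cv2.imwrite('pics/c11.png',np.hstack([cv2.resize(x,(400,400),interpolation=2) for x in (a[230:390,120:280,::-1],b[230:390,120:280])]))"
```

```text
(no output)
```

View pics/c11.png

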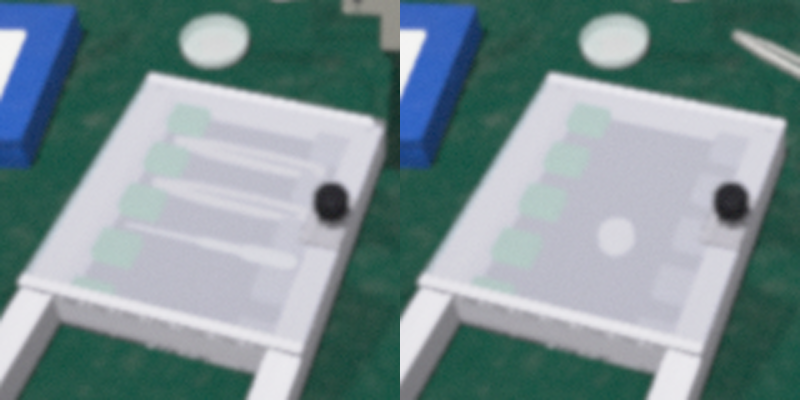

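The left crop (now) shows the cover shut and the knob at (330,202). That is the same place and height as at the start, at (731,202) in the right crop. The three instruments lie in their compartments.

```bash
python3 -c "
from rig import *
print(close_job())"
```

```text
the job is handed in; nothing more can be done
None
```

I packed the two forceps and the pipette, each in its own compartment with its tip to the green end, set the bottle cap on the bench, shut and locked the cover, and handed the job in; no verdict was returned, but the last camera picture shows it all in place.

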